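# Hold the glued price-card stand in the pump clamp

### The arm

A 6-joint arm with a two-finger parallel gripper is mounted at the origin on the work surface. World frame = base frame: x ahead of the robot, y to its left, z up, the work surface at z = 0. Lengths are in mm, angles in rad, forces in N, time in s.
With the tool pointing down it reaches from about 350 to 875 mm from the base axis. Payload 4.2 kg.
Tool frame: the origin (TCP) lies at the very end of the fingers, on their centre line; the grasp point (between the pads) lies 19 mm behind it; z points along the fingers, y is the direction in which the jaws open and shut (so a half turn about z gives the same grasp; the last joint's range is limited). The gripper opens to 85 mm and grips with 20 to 120 N. Pads are 22 mm wide; open, the fingers measure 114 mm over their backs; the gripper's body (76 mm by 85 mm) begins 54 mm behind the grasp point. The pads swing forward as they close: fully open they stand 13 mm farther back than shut.
Start: joints at [1.604, 0.385, 0.008, 0, -1.194, -0.259], TCP at [139.897, 609.121, 231.312] pointing down, gripper open.
Joint ranges: [-3.14, 3.14], [-1.21, 2.06], [-1.07, 1.41], [-3.16, 2.05], [-2.99, -0.16], [-3.1, 3.1]. Speed limits (rad/s): [2.79, 2.79, 3.14, 3.14, 3.14, 3.14].

### API

Orientations are given as a unit quaternion [x, y, z, w].
In Python, from bench import arm gives the robot as it stands.
- The arm moves only by the tool apply_moves, never from a script. Its argument "plan" is one flat list of numbers, 5 for each row, row after row: the gripper's target within -1 to 1 (shut at 1, half-way at 0, fully open at -1), then the shift along the world's x, y, z in m, then the turn about the world's z in degrees. A call has 1 to 8 rows; each row is the pose to reach, as a shift and turn from the pose commanded when the call began; what a row does not reach only later rows make up. A row lasts 1/12 s, in which the tool goes at most 41.7 mm and 7.16 degrees, less where a joint would pass 70% of its speed; a pose out of reach is approached as far as the arm can. A call with a gripper value outside its range is refused whole. The fingers move at their own pace and stop on an object; the grip force is fixed at half the most. Time passes only in rows, so rows that repeat a pose let the fingers close. It gives the time, the measured TCP pose, the force and the opening at its end, in the units of the state.
- arm.read_state(): the state, without advancing time (a new reading comes with each control period).
- arm.get_image(name): name is "scene" or "top"; returns a dict with "color" (420x560x3 uint8, red, green, blue), "range_z" (420x560 float32, mm along the optical axis (not along the pixel's ray), 0 where there is no reading), "camera_matrix" (3x3 intrinsics, pixels), "camera_from_world" (4x4, takes a point from world to camera coordinates). Camera axes: x right, y down, z forward; pixel columns grow to the right and rows downward; lengths in mm; the calibration is good to about 2 mm. A picture is of the moment at which its call begins.
- arm.job_done(): hands the job in, once; it reports no verdict.
The state is a dict: "clock": time; "joints": joint angles; "joint_vel": joint speeds; "joint_efforts": joint torques, N m; "position": TCP position; "ee_rot": TCP orientation; "contact_force": force on the tool from outside, world axes, zero at the start; "wrist_torque": the same for the moment, N m; "gripper_width": finger opening in mm.
Only numpy, scipy, OpenCV 4.12 (cv2) and the standard library are available. Lean on these libraries where they do the work, as an engineer would, in place of code of your own. Each camera call takes 0.05 s, during which the arm holds its last target.

### The job

The foot of the stall's price-card stand has just been glued and must be pressed together in the bench clamp. First turn the black knob on the sliding stop clockwise until the stop is locked, then pump the orange trigger towards the handle, stroke by stroke, until the jaw's pad has pushed the stand against the stop and the green band of the gauge pin shows behind the jaw; never so far that the red comes out, which would crush the soft wood. Finish while still holding the trigger squeezed, with the green showing; move the jaw only with the trigger, and leave the jam jar, the calculator and the cup standing where they are.

Things in the scene. Friction and masses are not known exactly. Their poses are not given: they have to be found in the camera images.
- clamp: Bench clamp fixed on a plywood board (410 mm along y, 110 mm along x, 12 mm thick). Origin on the table surface, x mid-width. +y is the jaw's closing direction, z is up. In order from -y to +y: trigger, handle, jaw with pad, stand, sliding stop with knob. The grey gun body under handle and trigger is 66 mm long, 40 mm wide, top at z 81 mm. Its yaw is within about 0.3 rad.
- handle_grip (a point): Point at gripping height inside the fixed black handle: an upright post, 12 mm thick along the clamp's y, 26 mm wide along x, reaching from z 80 to 150 mm. This point is at z 134 mm, in the middle of the post: its outer (+y) face is 6 mm further along +y. Axes parallel to the clamp's.
- trigger_bar (a point): Centre of the orange trigger's round cross bar (12 mm thick, 30 mm long along the clamp's x), z 134 mm, on the -y side of the handle. At rest its centre is 37 mm from the handle's middle plane (49 mm over the outsides of bar and handle), fully squeezed 23 mm (35 mm over the outsides). Squeeze it against the handle with two fingers from above, or push it along +y.
- trigger (a joint): Straight-pull trigger, travel along +y in m: 0 released (a spring returns it), 0.014 fully squeezed. Takes 3 to 8 N with the jaw free, up to 15 N when the pad presses. Each full squeeze from full release moves the jaw one tooth, 8 mm (the first 6 to 14 mm). Let go, the jaw stays, held only by a drag of 2.6 N: a stronger press lasts only while the trigger is squeezed.
- jaw (a joint): Travel of the orange jaw along the clamp's +y, in m (0 to 0.075).
- jaw_top (a point): Centre of the top face of the orange jaw block (44 mm along x, 26 mm along y, top at z 66 mm). Do not push it by hand.
- pad (a joint): How far the sprung rubber pad is pressed into the jaw, in m: 0 free, end stop 0.024, spring 500 N/m. A gauge pin (9 mm thick, z 61 mm) comes out of the jaw's back (-y) as far: first 6.5 mm steel, then 9 mm green (to 0.0155), then red; crushed at 0.0165. Pushing the loose stand presses it up to 0.005. The first full stroke after which green shows stays short of the red.
- pad_face (a point): Middle of the pad's front face (50 mm wide, 36 mm tall, facing the clamp's +y), at z 34 mm.
- stand_center (a point): Centre of the stand's wooden foot, a block of 60 mm along the clamp's y, 70 mm along x, 40 mm tall, loose on the board (its top at z 52 mm); a thin white card stands up from its middle to z 110 mm.
- stand: The price-card stand: origin in the middle of the foot's underside, axes parallel to the clamp's.
- stop_face (a point): Middle of the steel face of the sliding stop, facing the stand (towards the clamp's -y), at z 34 mm. While its knob is loose the stop slides along the clamp's y under about 2 N; locked it holds over 12 N.
- stop: The sliding stop: grey block 60 mm wide, 60 mm long along y, top at z 65 mm; carries the lock knob.
- knob_grip (a point): Centre of the black bar knob on top of the stop, on its vertical axis, at gripping height z 92 mm: a bar 46 x 12 mm, 26 mm tall (z 77 to 103 mm) on a 12 mm neck, over the stop's top at z 65 mm. The point's x axis runs along the bar (at joint value 0 along the clamp's x); it turns with the knob.
- lock_knob (a joint): Knob angle, growing clockwise seen from above: starts loose at 0 to 0.25, end stop at 1.4 rad; locked from 1.1 on. Turning takes about 0.15 N m and it stays where it is left.
- jam_jar_center (a point): Jam jar, 60 mm across, 75 mm tall, point at its centre; bystander.
- jam_jar: The same jar, origin at its underside.
- calculator: Flat white calculator, 100 x 140 x 18 mm, origin at its underside; bystander.
- pen_cup: Blue ceramic cup, 72 mm across, 85 mm tall, origin at its underside; bystander.
There are look-alikes about, which are no part of the job. What is shaped like the stand but purple or yellow is not meant.

How it is judged:
By the outcome, as a careful person would: the job done as asked, in the order asked, and still so for the second after the job is handed in, while the arm keeps its last pose, push and grip.
It also fails if it takes over 48 s, if anything falls off the work surface, if the arm or the gripper's body presses on something with over 40 N, if the wrist force passes 120 N, or if a joint passes its speed limit or range.

## Working session

There is one attempt and no reset: what is moved stays moved. The work goes in short steps, Python scripts to look and compute and a tool call to move; the robot and the scene stay as the last step left them, time stands still between calls to the robot, and variables do not carry over. Pictures are saved under pics/ and viewed, and the job is handed in when it is done.

Besides the shell and the picture viewer there is one more tool, called after ">>>" as a command line: name --argument value ..., lists and objects as JSON in quotes. apply_moves: Moves the arm, as the interface text tells. Its arguments: {"type":"object","properties":{"plan":{"type":"array","items":{"type":"number"}}},"required":["plan"]}

```bash
mkdir -p pics; ls
cat > h.py <<'E'
import numpy as np, cv2
from bench import arm
def grab(n,tag):
    d=arm.get_image(n); cv2.imwrite(f'pics/{tag}.png',d['color'][:,:,::-1]); np.savez(f'pics/{tag}.npz',**d); return d
def load(tag): return dict(np.load(f'pics/{tag}.npz'))
def ray(d,u,v,z):
    K=d['camera_matrix'];T=d['camera_from_world'];R=T[:3,:3];t=T[:3,3]
    c=-R.T@t; w=R.T@np.linalg.inv(K)@np.array([u,v,1.]); return c+w*(z-c[2])/w[2]
def pts(d):
    K=d['camera_matrix'];T=d['camera_from_world'];R=T[:3,:3];t=T[:3,3]
    v,u=np.mgrid[0:420,0:560]; Z=d['range_z']
    P=np.stack([(u-K[0,2])*Z/K[0,0],(v-K[1,2])*Z/K[1,1],Z],-1)
    return (P-t)@R
def proj(d,p):
    q=d['camera_from_world'][:3,:3]@np.array(p)+d['camera_from_world'][:3,3]; q=d['camera_matrix']@q; return q[:2]/q[2]
E
python3 - <<'E'
from h import *
for n in('scene','top'):
    d=grab(n,n+'0'); T=d['camera_from_world']; print(n,-T[:3,:3].T@T[:3,3],d['camera_matrix'][0,0])
s=arm.read_state(); print(s)
E
```

```text
pics
scene [1256.47311522  228.39639142  568.7919613 ] 502.8010303232148
top [481.62317352   4.94527124 869.18289022] 428.6139606787113
{'clock': 0.1, 'joints': array([ 1.60358287e+00,  3.85469315e-01,  6.76857275e-03, -4.57764779e-04,
       -1.19401132e+00, -2.58630109e-01]), 'joint_vel': array([-0.00058888, -0.00270629,  0.00361178, -0.00047703,  0.00105525,
       -0.00028315]), 'joint_efforts': array([-7.53713721e-04, -3.93320131e+01,  1.88929331e+01,  4.19800758e+00,
       -2.61003101e-03,  2.82049925e-06]), 'position': array([139.79726067, 608.62512147, 230.33622701]), 'ee_rot': array([ 9.93621113e-01, -1.12765779e-01, -7.14156495e-05,  9.78607114e-04]), 'contact_force': array([ 1.26836602,  0.39965168, -0.46153284]), 'wrist_torque': array([ 0.02497656, -0.0375648 , -0.03546627]), 'gripper_width': 85.41879689687951}
```

View pics/scene0.png

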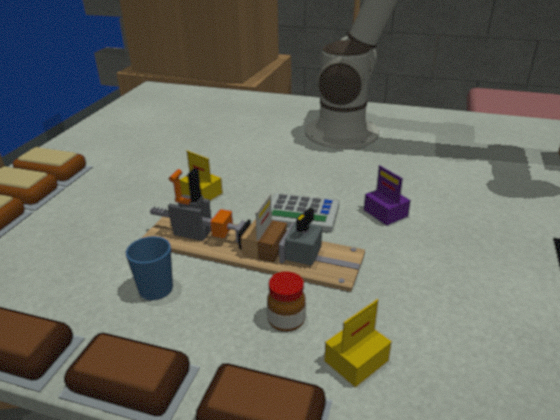

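View pics/top0.png

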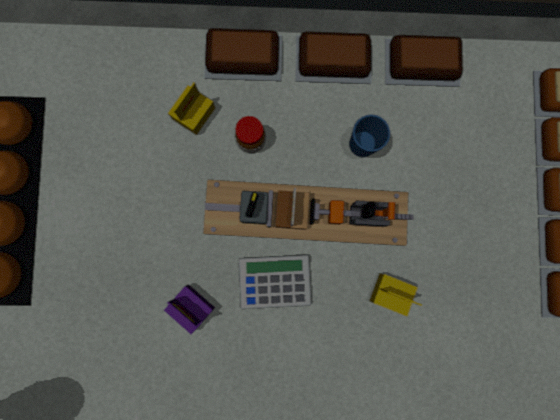

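The top view shows the clamp across the middle. From right to left (-y to +y) it has the trigger and handle (~380,212), orange jaw (338,211), brown stand (290,210) and stop with knob (254,207). The yellow stands (190,108; 396,293) and the purple one (190,308) are look-alikes. Enlarging to confirm.

Run:
```python
from h import *
d=load('top0'); c=d['color'][165:255,195:425,::-1]; a=cv2.resize(c,(782,306),interpolation=cv2.INTER_CUBIC)
s=load('scene0'); c=s['color'][145:295,140:375,::-1]; b=cv2.resize(c,(446,285),interpolation=cv2.INTER_CUBIC)
b=np.pad(b,((0,0),(0,782-446),(0,0))); 
cv2.imwrite('pics/crop0.png',np.clip(np.vstack([a,b])*1.6,0,255).astype('uint8'))
for n,D in(('top',d),('scene',s)):
    h=cv2.cvtColor(D['color'],cv2.COLOR_RGB2HSV); P=pts(D)
    m=((h[...,0]>4)&(h[...,0]<14)&(h[...,1]>200)&(h[...,2]>110)).astype('uint8')
    k,l,st,ce=cv2.connectedComponentsWithStats(m)
    for i in range(1,k):
        if st[i,4]>15:
            q=P[l==i]; print(n,st[i],ce[i],np.median(q,0),q[:,2].max())
```

```text
(no output)
```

View pics/crop0.png

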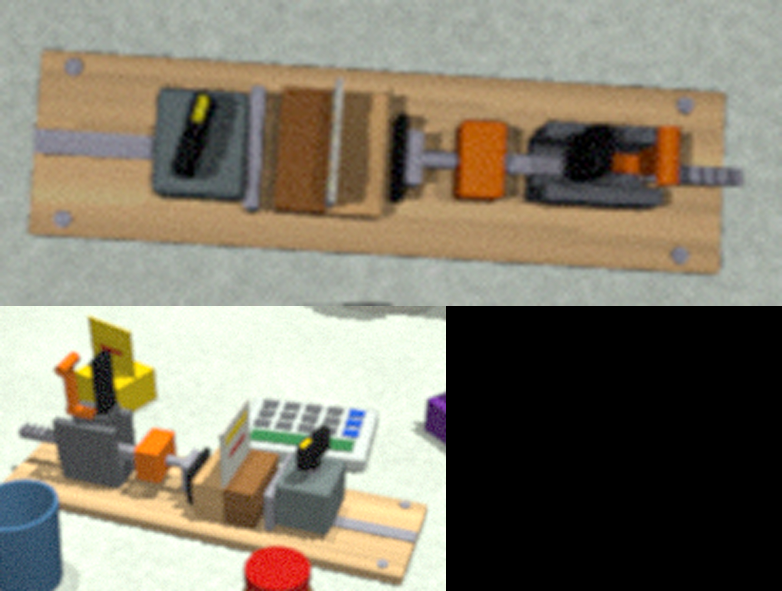

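The crop confirms it: the brown foot with the white card sits between the black pad and the steel-faced stop, and the black bar knob with the yellow mark is on the stop. Measuring now.

```bash
cat >> h.py <<'E'
def measure(tag,verb=1):
    d=load(tag); P=pts(d); h=cv2.cvtColor(d['color'],cv2.COLOR_RGB2HSV); return d,P,h
E
python3 - <<'E'
from h import *
d,P,h=measure('top0')
for nm,u,v in[('board',225,190),('jaw',338,211),('trig',391,211),('knob',250,208),('hand',368,209),('standtop',283,209),('stop',260,215),('lane',225,207)]:
    print(nm,h[v,u],P[v,u].round(1))
B=cv2.inRange(h,(8,70,90),(20,190,255)); B[:170]=0;B[255:]=0;B[:,:195]=0;B[:,420:]=0
cs=cv2.findContours(B,0,2)[0]; pts_=np.vstack([c for c in cs if cv2.contourArea(c)>200]); r=cv2.boxPoints(cv2.minAreaRect(pts_))
W=np.array([ray(d,*p,12)[:2] for p in r]); print(W.round(1)); print(np.linalg.norm(W-np.roll(W,1,0),axis=1),W.mean(0))
np.save('board.npy',W)
E
```

```text
board [ 16 109 108] [604.8 106.8  12.7]
jaw [ 15 242 118] [ 561.7 -113.2   67.2]
trig [ 14 219 119] [ 556.3 -194.4  139.6]
knob [10 90 17] [560.5  50.6 101.2]
hand [ 42 255   5] [ 558.5 -153.4  144.3]
standtop [ 15 183  74] [564.9  -9.6  51.6]
stop [87 44 64] [551.4  33.7  63.7]
lane [124  19  92] [570.4 105.7  13.5]
[[ 517.2  147.2]
 [ 625.6  144.7]
 [ 610.9 -266.6]
 [ 501.2 -259.3]]
[406.76064784 108.36070698 411.57322991 110.00652786] [563.73494818 -58.49038775]
```

```bash
cat >> h.py <<'E'
YAW=-0.037
R2=np.array([[np.cos(YAW),-np.sin(YAW)],[np.sin(YAW),np.cos(YAW)]]) # clamp->world
def cl(p): return np.asarray(p)[...,:2]@R2   # world->clamp axes (unshifted)
def ext(d,m,z):
    # extents in clamp axes of mask at height z
    v,u=np.nonzero(m); W=np.array([ray(d,a,b,z)[:2] for a,b in zip(u,v)]); c=cl(W); return c.min(0),c.max(0),W.mean(0),W
E
python3 - <<'E'
from h import *
d,P,h=measure('top0')
roi=np.zeros((420,560),bool); roi[180:242,203:415]=1
Z=P[...,2]; H=h
def go(n,m,z):
    k,l,st,ce=cv2.connectedComponentsWithStats(m.astype('uint8')); i=1+st[1:,4].argmax(); m=l==i
    a,b,c,W=ext(d,m,z); print(n,st[i],'Z',np.percentile(Z[m],[10,50,90]).round(),'cl',a.round(1),b.round(1),'mid',((a+b)/2).round(1),'size',(b-a).round(1),'->world',(R2@((a+b)/2)).round(1)); return W
org=(H[...,0]>8)&(H[...,0]<18)&(H[...,1]>205)&(H[...,2]>60)
go('trigbar',roi&org&(Z>120),138); go('jaw',roi&org&(Z>50)&(Z<75),66)
go('handle',roi&(H[...,2]<45)&(Z>125),150)
U=np.arange(560)[None]
W=go('knob',roi&(Z>88)&(U<275),103)
r=cv2.minAreaRect(W.astype('float32')); print(r)
b=cv2.boxPoints(r); e=b-np.roll(b,1,0); L=e[np.argmax(np.linalg.norm(e,axis=1))]; print('knobdir',L)
go('stop',roi&(Z>55)&(Z<72)&(U<275),65)
go('stand',roi&(abs(Z-52)<5)&(U>262)&(U<315)&(H[...,1]>90),52)
E
```

```text
trigbar [388 203   7  17  95] Z [135. 138. 140.] cl [ 549.3 -179.3] [ 577.6 -168.7] mid [ 563.4 -174. ] size [28.3 10.6] ->world [ 556.6 -194.8]
jaw [329 201  15  23 289] Z [63. 65. 67.] cl [ 542.7 -101.9] [585.1 -75.8] mid [563.9 -88.8] size [42.4 26. ] ->world [ 560.2 -109.6]
handle [366 202  10  16 142] Z [130. 148. 150.] cl [ 549.6 -143.5] [ 575.8 -127.7] mid [ 562.7 -135.6] size [26.2 15.8] ->world [ 557.3 -156.3]
knob [246 192  13  26 180] Z [ 99. 102. 104.] cl [541.9  58.2] [587.4  78. ] mid [564.6  68.1] size [45.5 19.8] ->world [566.8  47.2]
((567.0775756835938, 47.419952392578125), (12.723008155822754, 45.71379470825195), 74.24860382080078)
knobdir [ 43.997192 -12.409645]
stop [240 191  31  33 681] Z [61. 64. 66.] cl [535.   35.4] [594.9  92.4] mid [564.9  63.9] size [59.9 57. ] ->world [566.9  43. ]
stand [ 276  190   34   39 1022] Z [50. 51. 53.] cl [530.5 -37. ] [601.3  23.7] mid [565.9  -6.6] size [70.8 60.7] ->world [565.3 -27.5]
```

Sizes match the description (board 410x110, jaw 42x26, knob 46x12.7, stand 61x71, bar to handle 38 vs 37). The knob centre is about (567,47), with the knob at about 0.24 rad. Moving above the knob.

>>> apply_moves --plan '[-1,0.21,-0.276,0,-1.5,-1,0.21,-0.276,0,-1.5,-1,0.21,-0.276,0,-1.5,-1,0.21,-0.276,0,-1.5,-1,0.21,-0.276,0,-1.5,-1,0.21,-0.276,0,-1.5,-1,0.21,-0.276,0,-1.5,-1,0.21,-0.276,0,-1.5]'

```text
clock: 0.77
position: [342.3, 341.8, 231.2]
ee_rot: [0.992, -0.125, -0.0, 0.0]
contact_force: [-0.4, 0.6, -0.3]
gripper_width: 85.4
```

>>> apply_moves --plan '[-1,0.217,-0.286,-0.08,-1.5,-1,0.217,-0.286,-0.08,-1.5,-1,0.217,-0.286,-0.08,-1.5,-1,0.217,-0.286,-0.08,-1.5,-1,0.217,-0.286,-0.08,-1.5,-1,0.217,-0.286,-0.08,-1.5,-1,0.217,-0.286,-0.08,-1.5,-1,0.217,-0.286,-0.08,-1.5]'

```text
clock: 1.43
position: [539.0, 82.7, 158.1]
ee_rot: [0.99, -0.139, -0.0, 0.0]
contact_force: [0.1, 1.2, -0.4]
gripper_width: 85.4
```

>>> apply_moves --plan '[-1,0,0,0,0,-1,0,0,0,0,-1,0,0,0,0]'

```text
clock: 1.68
position: [538.1, 84.4, 158.4]
ee_rot: [0.99, -0.139, -0.0, 0.0]
contact_force: [-0.9, -0.1, -0.4]
gripper_width: 85.1
```

>>> apply_moves --plan '[-1,0.029,-0.037,-0.02,0,-1,0.029,-0.037,-0.02,0,-1,0.029,-0.037,-0.02,0,-1,0.029,-0.037,-0.02,0]'

```text
clock: 2.02
position: [566.9, 48.5, 138.8]
ee_rot: [0.99, -0.138, -0.0, 0.0]
contact_force: [-1.5, -0.2, -0.3]
gripper_width: 85.2
```

Run:
```python
from h import *
a=grab('top','t1')['color'][130:290,170:430,::-1];b=grab('scene','s1')['color'][120:280,190:450,::-1]
cv2.imwrite('pics/c1.png',np.clip(np.hstack([cv2.resize(a,(400,246)),cv2.resize(b,(400,246))])*1.5,0,255).astype('uint8'))
print(arm.read_state()['position'])
```

```text
[567.04009672  48.87071469 139.48504861]
```

View pics/c1.png

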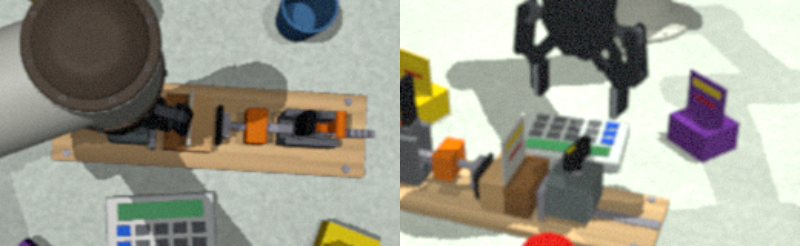

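The left crop shows the gripper above the stop. The right crop shows both open fingers straddling the knob (~575,155) with clearance from the card. Descending, then closing.

>>> apply_moves --plan '[-1,0,-0.0015,-0.03,0,-1,0,-0.0015,-0.05,0,-1,0,-0.0015,-0.064,0,-1,0,-0.0015,-0.064,0,-1,0,-0.0015,-0.064,0]'

```text
clock: 2.53
position: [567.1, 46.9, 75.1]
ee_rot: [0.99, -0.138, -0.0, 0.0]
contact_force: [0.4, 0.9, 0.0]
gripper_width: 85.2
```

>>> apply_moves --plan '[1,0,0,0,0,1,0,0,0,0,1,0,0,0,0,1,0,0,0,0,1,0,0,0,0,1,0,0,0,0,1,0,0,0,0,1,0,0,0,0]'

```text
clock: 3.2
position: [568.2, 46.5, 75.5]
ee_rot: [0.99, -0.138, 0.001, -0.0]
contact_force: [0.6, 1.9, 3.1]
gripper_width: 10.4
```

Knob gripped. Turning clockwise (negative about z).

>>> apply_moves --plan '[1,0,0,0,-6,1,0,0,0,-12,1,0,0,0,-18,1,0,0,0,-24,1,0,0,0,-30,1,0,0,0,-30]'

```text
clock: 3.7
position: [568.1, 46.3, 75.5]
ee_rot: [0.92, -0.391, 0.001, -0.0]
contact_force: [0.2, 0.5, 4.4]
gripper_width: 10.8
```

Run:
```python
from bench import arm
s=arm.read_state(); print(s['position'],s['ee_rot'],s['contact_force'],s['wrist_torque'],s['joints'])
```

```text
[568.07478021  46.27988486  75.47917714] [ 9.20419039e-01 -3.90932454e-01  6.78312071e-04 -3.85402720e-04] [0.21880677 0.53185693 4.39806407] [ 0.14229943 -0.06687164 -0.03504575] [ 3.65680712e-01  4.50646206e-01 -3.27166960e-01  5.43982392e-04
 -7.91471675e-01  4.01444439e-01]
```

>>> apply_moves --plan '[1,0,0,0,-6,1,0,0,0,-12,1,0,0,0,-18,1,0,0,0,-24,1,0,0,0,-30,1,0,0,0,-33,1,0,0,0,-33,1,0,0,0,-33]'

```text
clock: 4.37
position: [567.9, 46.2, 75.5]
ee_rot: [0.773, -0.634, 0.0, -0.0]
contact_force: [1.1, 0.7, 6.3]
gripper_width: 11.3
```

Run:
```python
from bench import arm
s=arm.read_state(); print(s['position'],s['ee_rot'],s['contact_force'],s['wrist_torque'],s['joints'])
```

```text
[567.85700567  46.18033275  75.46875292] [ 7.73082741e-01 -6.34304949e-01  3.93081058e-04 -3.91699494e-04] [1.13555851 0.72087925 6.25476172] [ 0.11976429  0.12472827 -0.11192088] [ 3.65603068e-01  4.50533005e-01 -3.27357895e-01  4.14591573e-04
 -7.91835556e-01 -1.69316351e-01]
```

>>> apply_moves --plan '[-1,0,0,0,0,-1,0,0,0,0,-1,0,0,0,0,-1,0,0,0,0,-1,0,0,0.04,0,-1,0,0,0.08,0,-1,0,0,0.12,0,-1,0,0,0.13,0]'

```text
clock: 5.03
position: [570.7, 46.6, 211.9]
ee_rot: [0.773, -0.635, 0.004, -0.005]
contact_force: [-0.4, -0.9, 0.4]
gripper_width: 85.6
```

>>> apply_moves --plan '[-1,0,-0.04,0,7,-1,0,-0.08,0,14,-1,0,-0.12,0,21,-1,0,-0.16,0,28,-1,0,-0.18,0,35,-1,0,-0.18,0,42,-1,0,-0.18,0,49,-1,0,-0.18,0,56]'

```text
clock: 5.7
position: [567.0, -134.7, 204.2]
ee_rot: [0.979, -0.204, -0.001, -0.0]
contact_force: [0.0, -0.3, -0.3]
gripper_width: 85.2
```

Run:
```python
from h import *
a=grab('top','t2')['color'][130:290,170:430,::-1];b=grab('scene','s2')['color'][130:300,140:400,::-1]
cv2.imwrite('pics/c2.png',np.clip(np.hstack([cv2.resize(a,(400,246)),cv2.resize(b,(400,262))[:246]])*1.5,0,255).astype('uint8'))
s=arm.read_state();print(s['position'],s['ee_rot'],s['contact_force'])
```

```text
[ 567.06202089 -134.13094106  204.27216721] [ 9.78376821e-01 -2.06829795e-01 -4.81486697e-04  2.94034643e-05] [-0.6319053  -0.63282849  0.39941333]
```

View pics/c2.png

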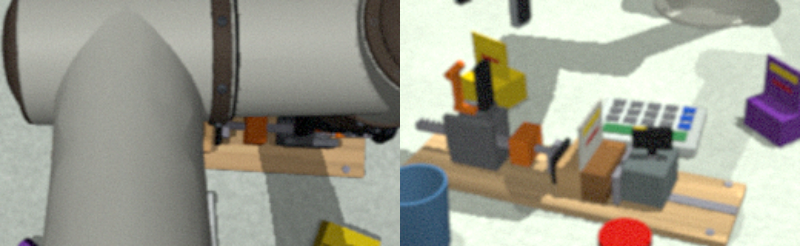

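The right crop shows the knob now lying along the clamp's y (~655,140). The arm hides most of the clamp in the top view. Measuring the knob and parts from the scene view.

Run:
```python
from h import *
for t in('scene0','s2'):
    d,P,h=measure(t); C=cl(P)
    m=(P[...,2]>80)&(P[...,2]<106)&(abs(C[...,1]-68)<40)&(abs(C[...,0]-564)<45)&(h[...,2]<60)
    m=cv2.morphologyEx(m.astype('uint8'),2,np.ones((2,2)))>0
    W=np.array([ray(d,u,v,103)[:2] for v,u in zip(*np.nonzero(m&(P[...,2]>98)))])
    w=W-W.mean(0); e=np.linalg.svd(w)[2][0]; print(t,len(W),W.mean(0).round(1),'knob joint',(-np.arctan2(e[1],e[0])+YAW)%np.pi)
    for n,mm in[('jaw',(h[...,1]>200)&(h[...,0]<18)&(P[...,2]>62)&(P[...,2]<70)&(abs(C[...,1]+85)<30)),('trig',(h[...,1]>200)&(h[...,0]<18)&(P[...,2]>125)&(C[...,1]<-150)&(abs(C[...,0]-564)<30)),('handle',(h[...,2]<60)&(P[...,2]>120)&(P[...,2]<152)&(abs(C[...,1]+137)<18)&(abs(C[...,0]-564)<30)),('stop',(P[...,2]>61)&(P[...,2]<68)&(abs(C[...,1]-64)<45)&(abs(C[...,0]-564)<33)),('standtop',(P[...,2]>49)&(P[...,2]<54.5)&(abs(C[...,1]+5)<40)&(abs(C[...,0]-564)<38)&(h[...,1]>90))]:
        q=np.c_[C[mm],P[mm][:,2]]; print(n,len(q),np.percentile(q,[2,50,98],axis=0).round(1).tolist())
```

```text
scene0 58 [573.8  53.3] knob joint 0.18121198580670292
jaw 164 [[551.4, -98.3, 62.4], [572.3, -87.2, 64.8], [589.1, -76.7, 67.0]]
trig 56 [[556.2, -175.2, 127.2], [572.6, -171.5, 136.4], [582.5, -168.5, 139.7]]
handle 192 [[557.0, -141.8, 120.6], [574.4, -133.4, 137.7], [580.3, -130.6, 149.6]]
stop 451 [[541.7, 44.2, 61.3], [576.4, 74.5, 63.5], [596.0, 92.8, 66.0]]
standtop 530 [[535.9, -35.5, 49.5], [575.4, 3.6, 51.0], [600.8, 24.3, 52.8]]
s2 81 [576.1  53.2] knob joint 1.2697515732010451
jaw 144 [[551.9, -98.5, 62.3], [572.9, -86.8, 64.7], [589.2, -76.6, 66.8]]
trig 49 [[558.0, -175.7, 125.8], [574.0, -171.2, 136.4], [581.9, -168.6, 139.2]]
handle 191 [[556.7, -141.6, 121.0], [574.1, -133.6, 137.5], [580.9, -130.9, 149.7]]
stop 428 [[547.0, 42.1, 61.3], [576.8, 70.2, 63.5], [595.8, 90.3, 65.3]]
standtop 521 [[534.9, -35.1, 49.3], [575.8, 3.8, 51.0], [601.3, 24.0, 52.8]]
```

The knob turned by about 1.09 rad, to 1.27–1.34, so it is locked. Moving over the trigger and handle.

>>> apply_moves --plan '[-1,-0.0095,-0.035,0,7,-1,-0.0095,-0.035,0,14,-1,-0.0095,-0.035,0,21.8,-1,-0.0095,-0.035,0,21.8,-1,-0.0095,-0.035,0,21.8]'

```text
clock: 6.22
position: [557.8, -168.7, 204.6]
ee_rot: [1.0, -0.02, -0.0, -0.0]
contact_force: [0.8, 0.5, -0.2]
gripper_width: 85.7
```

Run:
```python
from h import *
a=grab('top','t3')['color'][130:290,170:430,::-1];b=grab('scene','s3')['color'][100:270,100:360,::-1]
cv2.imwrite('pics/c3.png',np.clip(np.hstack([cv2.resize(a,(400,246)),cv2.resize(b,(400,262))[:246]])*1.5,0,255).astype('uint8'))
s=arm.read_state();print(s['position'],s['ee_rot'],s['contact_force'])
```

```text
[ 557.91283882 -168.49727531  204.67654568] [ 9.99811804e-01 -1.93995032e-02 -1.18118640e-04 -3.69177354e-05] [ 0.57924036 -0.45860773  0.03865418]
```

View pics/c3.png

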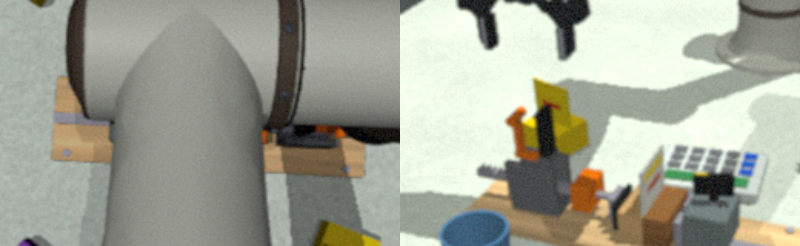

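The scene crop shows the open fingers (~485,30 and 565,40) on either side of the trigger and handle line. The top view is blocked, so I'll read the gauge from the scene camera. Descending.

>>> apply_moves --plan '[-1,-0.0005,-0.001,-0.03,0,-1,-0.0005,-0.001,-0.06,0,-1,-0.0005,-0.001,-0.08,0,-1,-0.0005,-0.001,-0.093,0,-1,-0.0005,-0.001,-0.093,0,-1,-0.0005,-0.001,-0.093,0]'

```text
clock: 6.82
position: [557.4, -169.6, 111.5]
ee_rot: [1.0, -0.018, -0.001, 0.0]
contact_force: [0.0, 0.5, 0.7]
gripper_width: 85.2
```

```bash
cat > look.py <<'E'
import sys
from h import *
t=sys.argv[1]; d=grab('scene',t); d,P,h=measure(t); C=cl(P)
b=d['color'][150:280,140:340,::-1]
cv2.imwrite(f'pics/c_{t}.png',np.clip(cv2.resize(b,(800,520),interpolation=cv2.INTER_CUBIC)*1.6,0,255).astype('uint8'))
X=abs(C[...,0]-564)<45
def pr(n,mm):
    q=np.c_[C[mm],P[mm][:,2]]
    print(n,len(q),np.percentile(q,[2,50,98],axis=0).round(1).tolist() if len(q) else '')
pr('jaw',(h[...,1]>200)&(h[...,0]<18)&(P[...,2]>62)&(P[...,2]<70)&(C[...,1]>-112)&(C[...,1]<0)&X)
pr('stand',(P[...,2]>49)&(P[...,2]<54.5)&(abs(C[...,1]+5)<45)&X&(h[...,1]>90))
pr('trig',(h[...,1]>200)&(h[...,0]<18)&(P[...,2]>125)&(C[...,1]<-140)&X)
pr('stop',(P[...,2]>61)&(P[...,2]<68)&(abs(C[...,1]-64)<45)&(abs(C[...,0]-564)<33))
g=(P[...,2]>45)&(P[...,2]<75)&(C[...,1]>-130)&(C[...,1]<-20)&X
pr('green',g&(h[...,0]>40)&(h[...,0]<85)&(h[...,1]>90)&(h[...,2]>25))
pr('red',g&((h[...,0]<5)|(h[...,0]>172))&(h[...,1]>130))
s=arm.read_state();print(s['clock'],s['position'].round(1),s['contact_force'].round(1),s['gripper_width'])
E
python3 look.py a0
```

```text
jaw 145 [[552.7, -99.4, 62.3], [573.6, -86.8, 64.8], [589.0, -76.6, 66.6]]
stand 555 [[536.2, -35.6, 49.3], [577.5, 3.7, 51.0], [603.1, 24.2, 52.8]]
trig 53 [[558.8, -193.2, 126.7], [576.1, -171.7, 135.8], [582.3, -168.6, 140.8]]
stop 436 [[546.3, 42.5, 61.4], [576.4, 70.5, 63.5], [596.1, 90.5, 65.8]]
green 0 
red 0 
6.8667 [ 558.1 -169.8  112.5] [-0.3  0.1  0.4] 85.45006200312034
```

View pics/c_a0.png

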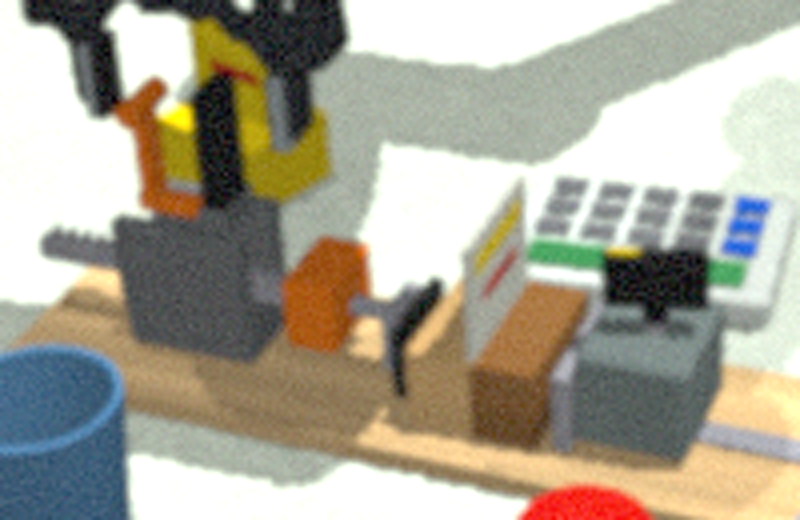

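The fingers are well placed. First stroke.

>>> apply_moves --plan '[0,0,0,0,0,0.25,0,0,0,0,0.25,0,0,0,0,0.25,0,0,0,0,0.25,0,0,0,0,0.25,0,0,0,0]'

```text
clock: 7.37
position: [558.8, -169.6, 115.4]
ee_rot: [1.0, -0.018, 0.002, 0.0]
contact_force: [-2.0, 4.0, 10.8]
gripper_width: 33.2
```

```bash
python3 look.py a1
```

```text
jaw 150 [[551.4, -86.7, 62.6], [572.1, -75.8, 65.0], [589.3, -65.4, 66.6]]
stand 564 [[536.2, -32.8, 49.3], [576.6, 7.5, 51.1], [602.5, 28.3, 53.0]]
trig 79 [[557.4, -166.2, 126.7], [573.5, -157.5, 136.5], [583.0, -154.0, 150.2]]
stop 433 [[546.6, 42.4, 61.5], [577.6, 70.1, 63.4], [596.2, 90.2, 65.6]]
green 0 
red 0 
7.4167 [ 558.8 -169.6  115.4] [-3.1  4.1 11.5] 33.25869492777474
```

View pics/c_a1.png

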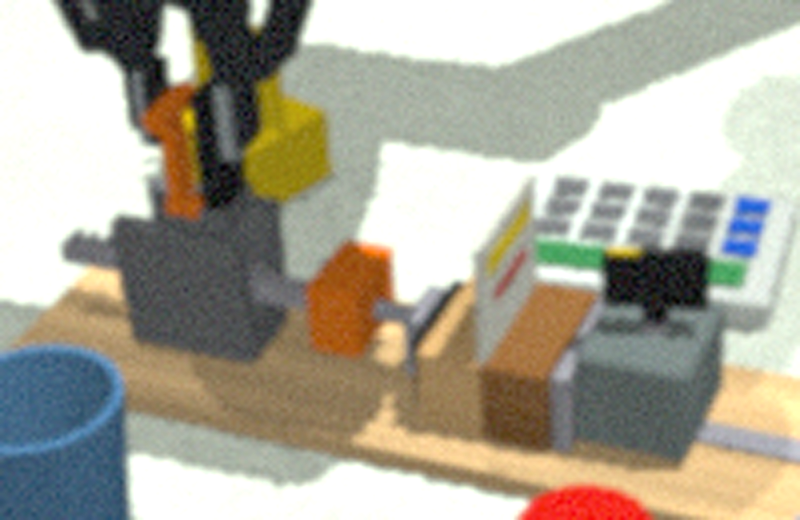

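Stroke 1: trigger fully in (14 mm), jaw advanced 11 mm, the pad is touching the stand and has pushed it about 4 mm, no green yet. Releasing fully and repeating.

>>> apply_moves --plan '[-0.5,0,0,0,0,-1,0,0,0,0,-1,0,0,0,0,-1,0,0,0,0,-1,0,0,0,0]'

```text
clock: 7.83
position: [557.2, -169.8, 111.5]
ee_rot: [1.0, -0.018, -0.0, -0.0]
contact_force: [0.3, 0.0, 0.1]
gripper_width: 85.5
```

```bash
python3 look.py a2
```

```text
jaw 147 [[552.2, -86.4, 62.5], [572.7, -74.7, 64.8], [588.8, -65.1, 66.7]]
stand 558 [[535.7, -32.6, 49.3], [576.2, 7.4, 51.0], [602.5, 28.0, 52.9]]
trig 48 [[559.2, -178.1, 126.3], [574.9, -171.1, 136.2], [582.4, -168.7, 139.8]]
stop 441 [[546.6, 42.0, 61.3], [577.3, 69.5, 63.3], [596.1, 90.9, 65.7]]
green 0 
red 0 
7.8833 [ 557.2 -169.8  111.5] [-0.4  0.1 -0.2] 85.69522014639921
```

>>> apply_moves --plan '[-0.3,0,0,0,0,0,0,0,0,0,0.15,0,0,0,0,0.25,0,0,0,0,0.25,0,0,0,0,0.25,0,0,0,0,0.25,0,0,0,0]'

```text
clock: 8.47
position: [557.9, -169.6, 113.9]
ee_rot: [1.0, -0.017, 0.001, 0.0]
contact_force: [-3.5, 3.0, 9.6]
gripper_width: 33.3
```

```bash
python3 look.py a3
```

```text
jaw 149 [[552.3, -78.6, 62.3], [573.2, -67.4, 64.6], [588.4, -57.0, 66.5]]
stand 549 [[535.3, -30.3, 49.3], [576.2, 8.5, 51.1], [602.9, 28.8, 53.0]]
trig 73 [[558.6, -163.9, 126.6], [573.7, -157.2, 136.2], [582.9, -153.7, 139.9]]
stop 432 [[546.9, 42.1, 61.4], [577.2, 70.4, 63.4], [596.3, 90.6, 65.8]]
green 0 
red 0 
8.5167 [ 557.9 -169.6  114. ] [-2.2  3.  10.4] 33.1373716743886
```

View pics/c_a3.png

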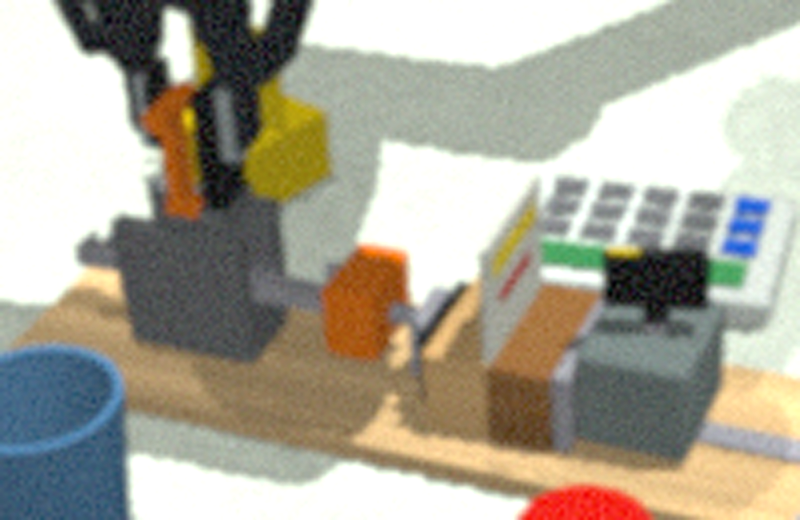

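Stroke 2: jaw +8 mm, stand up against the stop face. A steel stub seems to show behind the jaw (~333,268). Zooming in to check for green.

Run:
```python
from h import *
a=load('a1')['color'][195:245,200:260,::-1];b=load('a3')['color'][195:245,200:260,::-1]
f=lambda x:cv2.resize(x,(400,333),interpolation=cv2.INTER_NEAREST)
cv2.imwrite('pics/z3.png',np.clip(np.hstack([f(a),f(b)])*2.0,0,255).astype('uint8'))
t=grab('top','t4')['color'][160:260,230:430,::-1]; cv2.imwrite('pics/t4c.png',np.clip(cv2.resize(t,(800,400))*1.6,0,255).astype('uint8'))
d=load('a3'); print([proj(d,[*(R2@np.array([564,y])),61]).round(1) for y in(-81,-86,-91,-96)])
```

```text
[array([226.4, 217.1]), array([223.9, 216.6]), array([221.4, 216.1]), array([218.9, 215.6])]
```

View pics/z3.png

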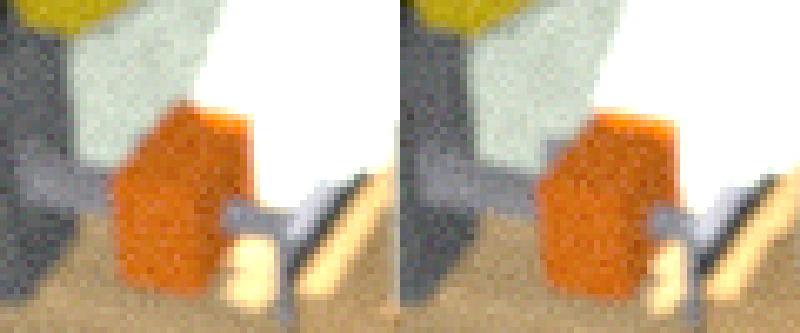

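View pics/t4c.png

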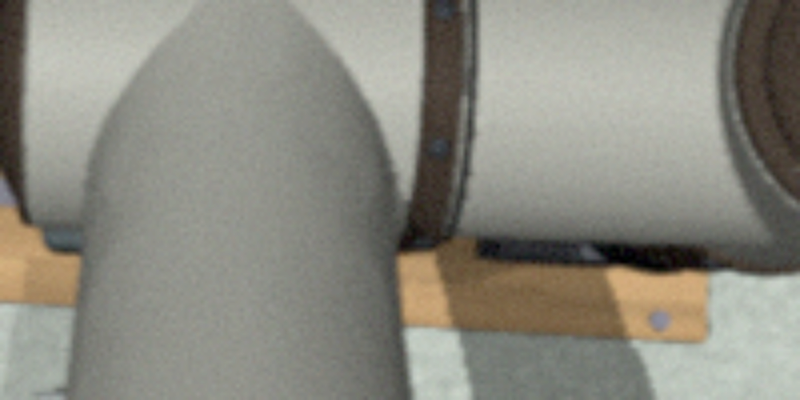

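The right zoom shows a bare steel stub (about 5–7 mm) behind the jaw at ~(550,150) and no green. One more stroke is safe: after release the drag holds at most 5.2 mm of pad press, and 5.2 + 8 mm is about 13 mm, under 15.5.

>>> apply_moves --plan '[-0.5,0,0,0,0,-1,0,0,0,0,-1,0,0,0,0,-1,0,0,0,0,-1,0,0,0,0]'

```text
clock: 8.98
position: [557.2, -169.7, 111.4]
ee_rot: [1.0, -0.018, -0.0, -0.0]
contact_force: [-0.1, 0.6, 0.3]
gripper_width: 85.3
```

```bash
python3 look.py a4
```

```text
jaw 157 [[552.1, -81.9, 62.5], [572.7, -70.8, 64.9], [589.9, -60.2, 66.7]]
stand 547 [[536.1, -30.2, 49.3], [576.1, 8.5, 50.9], [602.4, 28.5, 52.8]]
trig 52 [[558.1, -176.9, 127.1], [575.4, -171.1, 136.1], [582.2, -168.1, 140.2]]
stop 436 [[546.9, 42.1, 61.3], [576.8, 70.3, 63.4], [595.9, 90.9, 65.7]]
green 0 
red 0 
9.0333 [ 557.3 -169.7  111.5] [-0.2 -0.6 -0.8] 85.18631303275968
```

On release the jaw slipped back 3.3 mm, so the pad had been at about 8.5 mm, with only the thin root of green hidden behind the jaw edge. That isn't a clear showing, so I'll stroke again in stages and watch the gauge.

>>> apply_moves --plan '[-0.3,0,0,0,0,-0.1,0,0,0,0,0,0,0,0,0,0,0,0,0,0,0,0,0,0,0]'

```text
clock: 9.45
position: [557.8, -172.5, 113.7]
ee_rot: [1.0, -0.018, 0.001, 0.002]
contact_force: [-1.5, -9.6, 5.0]
gripper_width: 43.0
```

```bash
python3 look.py a5
python3 - <<'E'
from h import *
a=load('a4')['color'][195:245,200:260,::-1];b=load('a5')['color'][195:245,200:260,::-1]
f=lambda x:cv2.resize(x,(400,333),interpolation=cv2.INTER_NEAREST)
cv2.imwrite('pics/z5.png',np.clip(np.hstack([f(a),f(b)])*2.0,0,255).astype('uint8'))
E
```

```text
jaw 146 [[552.4, -78.1, 62.4], [573.3, -67.0, 64.9], [589.7, -56.7, 66.7]]
stand 543 [[535.5, -29.9, 49.3], [576.6, 8.4, 51.0], [602.5, 28.6, 52.8]]
trig 72 [[559.7, -173.0, 126.4], [573.9, -164.5, 136.3], [581.9, -160.8, 139.8]]
stop 436 [[545.7, 42.1, 61.3], [577.2, 70.0, 63.5], [595.8, 90.6, 65.5]]
green 0 
red 0 
9.5 [ 557.8 -172.5  113.7] [ -2.2 -10.3   5.6] 42.628750529209846
```

View pics/z5.png

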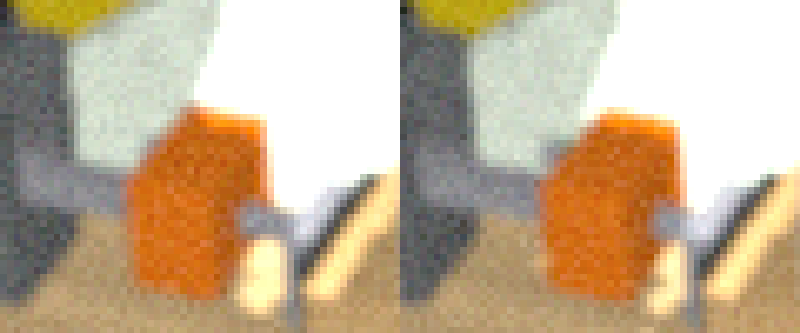

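At half stroke the jaw has moved +3.8 mm, so the pad is at about 9 mm. In the released picture (left) none of the pin shows at about 5.2 mm, so this view hides roughly the first 5 mm. Continuing the stroke.

>>> apply_moves --plan '[0.05,0,0,0,0,0.1,0,0,0,0,0.1,0,0,0,0,0.1,0,0,0,0]'

```text
clock: 9.83
position: [557.9, -172.1, 114.1]
ee_rot: [1.0, -0.018, 0.001, 0.002]
contact_force: [-2.3, -6.0, 7.2]
gripper_width: 38.6
```

```bash
python3 look.py a6
python3 - <<'E'
from h import *
a=load('a5')['color'][195:245,200:260,::-1];b=load('a6')['color'][195:245,200:260,::-1]
f=lambda x:cv2.resize(x,(400,333),interpolation=cv2.INTER_NEAREST)
cv2.imwrite('pics/z6.png',np.clip(np.hstack([f(a),f(b)])*2.0,0,255).astype('uint8'))
E
```

```text
jaw 153 [[551.6, -75.7, 62.4], [572.4, -63.9, 64.7], [588.8, -53.7, 66.7]]
stand 539 [[536.6, -30.1, 49.4], [575.8, 8.4, 51.0], [602.3, 28.6, 52.9]]
trig 71 [[557.9, -169.9, 126.2], [575.1, -161.6, 135.9], [582.5, -158.1, 140.1]]
stop 446 [[546.9, 42.2, 61.2], [577.5, 69.6, 63.4], [596.3, 90.8, 65.7]]
green 1 [[568.9, -81.3, 64.2], [568.9, -81.3, 64.2], [568.9, -81.3, 64.2]]
red 0 
9.8833 [ 557.9 -172.   114.1] [-3.2 -6.1  7.9] 38.5139391912855
```

View pics/z6.png

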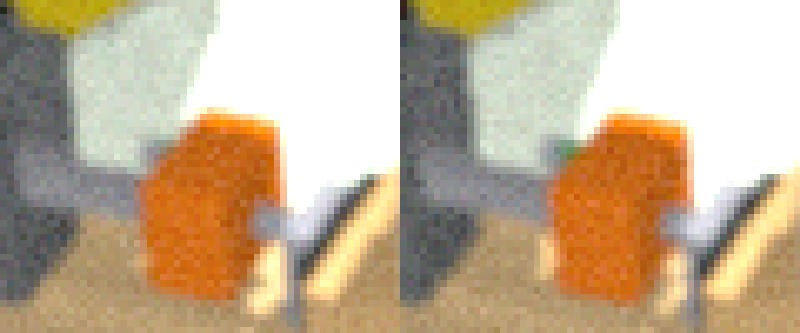

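Green now shows at the root of the pin (~570,152 in the right zoom), pad at about 11.6 mm. Completing the squeeze to the trigger's end adds about 2 mm, still inside green.

>>> apply_moves --plan '[0.15,0,0,0,0,0.2,0,0,0,0,0.2,0,0,0,0,0.2,0,0,0,0]'

```text
clock: 10.22
position: [557.9, -170.1, 114.5]
ee_rot: [1.0, -0.018, 0.001, 0.0]
contact_force: [-3.6, 1.2, 11.4]
gripper_width: 34.5
```

```bash
python3 look.py a7
python3 - <<'E'
from h import *
a=load('a6')['color'][195:245,200:260,::-1];b=load('a7')['color'][195:245,200:260,::-1]
f=lambda x:cv2.resize(x,(400,333),interpolation=cv2.INTER_NEAREST)
cv2.imwrite('pics/z7.png',np.clip(np.hstack([f(a),f(b)])*2.0,0,255).astype('uint8'))
E
```

```text
jaw 148 [[552.1, -71.7, 62.3], [573.4, -60.2, 64.8], [589.0, -49.5, 66.7]]
stand 555 [[535.4, -32.1, 49.2], [575.9, 8.1, 51.1], [602.6, 28.3, 53.0]]
trig 72 [[557.4, -166.2, 127.0], [575.1, -157.9, 136.4], [582.2, -153.7, 145.3]]
stop 439 [[545.9, 42.3, 61.4], [577.4, 70.5, 63.4], [595.9, 90.8, 65.8]]
green 8 [[566.4, -82.9, 60.8], [570.2, -80.2, 62.8], [572.0, -77.5, 64.8]]
red 0 
10.2667 [ 558.  -170.1  114.5] [-3.5  1.8 11. ] 34.462314133945796
```

View pics/z7.png

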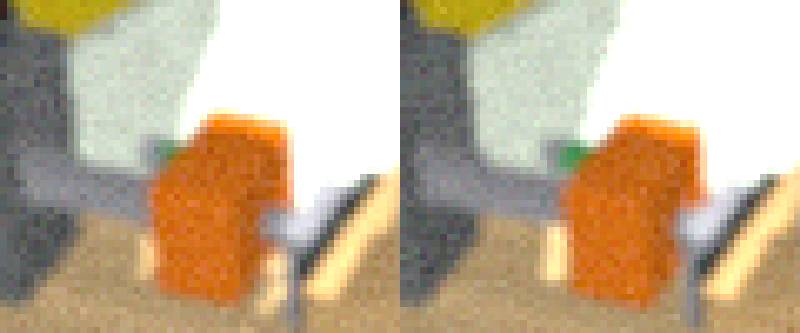

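View pics/a7.png

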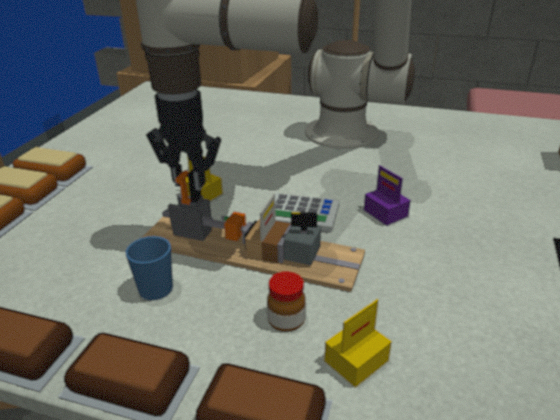

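The jaw moved 10.4 mm from the released position, more than I expected. I need to pin down the pad press: project the pin onto the image and compare against the released frame.

Run:
```python
from h import *
d=load('a7'); 
W=lambda x,y,z: proj(d,[*(R2@np.array([x,y])),z]).round(2)
print('jaw back top corners/mid for y=-74.5', W(564-22,-74.5,66),W(564,-74.5,66),W(564+22,-74.5,66),'front',W(542,-48.5,66),W(586,-48.5,66),'backbottomR',W(586,-74.5,40))
for L in(8,10,12,13.5,15.5): print(L,'tip top',W(564,-74.5-L,65.5),'tip +x',W(568.5,-74.5-L,61),'-x',W(559.5,-74.5-L,61))
c=[load('a%d'%i)['color'].astype(int) for i in range(3,8)]
for v in range(214,223): print(v,[tuple(c[4][v,u]) for u in range(219,233)])
print('a4'); 
for v in range(214,223): print(v,[tuple(c[1][v,u]) for u in range(219,229)])
```

```text
jaw back top corners/mid for y=-74.5 [234.39 209.16] [229.46 215.4 ] [224.33 221.89] front [247.36 211.55] [237.73 224.49] backbottomR [225.42 233.77]
8 tip top [225.47 214.87] tip +x [224.61 218.23] -x [226.68 215.63]
10 tip top [224.47 214.68] tip +x [223.61 218.04] -x [225.69 215.44]
12 tip top [223.47 214.49] tip +x [222.61 217.85] -x [224.7  215.25]
13.5 tip top [222.72 214.35] tip +x [221.86 217.7 ] -x [223.96 215.11]
15.5 tip top [221.73 214.16] tip +x [220.87 217.51] -x [222.96 214.92]
214 [(np.int64(105), np.int64(110), np.int64(102)), (np.int64(104), np.int64(109), np.int64(101)), (np.int64(99), np.int64(105), np.int64(97)), (np.int64(98), np.int64(106), np.int64(98)), (np.int64(99), np.int64(105), np.int64(98)), (np.int64(99), np.int64(106), np.int64(97)), (np.int64(100), np.int64(104), np.int64(100)), (np.int64(109), np.int64(117), np.int64(109)), (np.int64(131), np.int64(137), np.int64(126)), (np.int64(152), np.int64(160), np.int64(151)), (np.int64(161), np.int64(169), np.int64(154)), (np.int64(142), np.int64(144), np.int64(130)), (np.int64(125), np.int64(110), np.int64(
[... 8401 characters left out ...]
6), np.int64(50), np.int64(9)), (np.int64(98), np.int64(47), np.int64(9)), (np.int64(99), np.int64(51), np.int64(8)), (np.int64(101), np.int64(51), np.int64(18)), (np.int64(97), np.int64(49), np.int64(11)), (np.int64(99), np.int64(54), np.int64(12))]
222 [(np.int64(100), np.int64(59), np.int64(41)), (np.int64(100), np.int64(50), np.int64(18)), (np.int64(105), np.int64(53), np.int64(11)), (np.int64(105), np.int64(56), np.int64(8)), (np.int64(107), np.int64(58), np.int64(9)), (np.int64(103), np.int64(50), np.int64(9)), (np.int64(102), np.int64(59), np.int64(21)), (np.int64(100), np.int64(52), np.int64(16)), (np.int64(105), np.int64(59), np.int64(20)), (np.int64(95), np.int64(48), np.int64(9))]
```

Numbers from the frames agree on a pad press of about 14.3–15.5 mm. That comes from the pin-tip projection and from jaw travel minus stand travel. Green shows and no red, but it's too close to the red edge at 15.5 mm. Still holding the trigger squeezed, I'll ease it back slightly so the jaw backs off about 2 mm.

>>> apply_moves --plan '[0.14,0,0,0,0,0.14,0,0,0,0,0.14,0,0,0,0,0.14,0,0,0,0]'

```text
clock: 10.6
position: [558.1, -171.1, 113.8]
ee_rot: [1.0, -0.018, 0.001, 0.001]
contact_force: [-1.9, -3.7, 8.1]
gripper_width: 36.5
```

```bash
python3 look.py a8
python3 - <<'E'
from h import *
a=load('a7')['color'][195:245,200:260,::-1];b=load('a8')['color'][195:245,200:260,::-1]
f=lambda x:cv2.resize(x,(400,333),interpolation=cv2.INTER_NEAREST)
cv2.imwrite('pics/z8.png',np.clip(np.hstack([f(a),f(b)])*2.0,0,255).astype('uint8'))
E
```

```text
jaw 151 [[552.5, -73.1, 62.3], [571.8, -61.7, 64.7], [589.3, -52.0, 67.0]]
stand 539 [[535.6, -30.4, 49.3], [575.2, 8.5, 50.9], [602.4, 28.2, 52.8]]
trig 72 [[558.7, -167.9, 127.4], [575.1, -159.9, 136.1], [582.3, -156.3, 139.4]]
stop 437 [[547.6, 42.3, 61.3], [577.4, 70.1, 63.4], [596.2, 90.8, 65.7]]
green 3 [[565.6, -83.0, 61.7], [569.0, -80.7, 63.0], [570.2, -79.2, 64.7]]
red 0 
10.65 [ 558.  -171.1  113.8] [-1.3 -2.2  6.3] 36.825699461375166
```

View pics/z8.png

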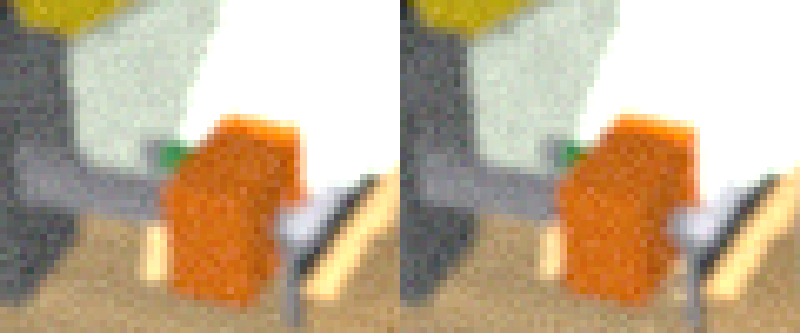

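The jaw backed off about 1.8 mm, so the pad is at about 13 mm. Green is visible (~572,152), no red, and the trigger is still held in about 12 of 14 mm. Quick stability hold, bystander check, then hand in.

>>> apply_moves --plan '[0.14,0,0,0,0,0.14,0,0,0,0,0.14,0,0,0,0,0.14,0,0,0,0,0.14,0,0,0,0,0.14,0,0,0,0]'

```text
clock: 11.15
position: [558.1, -171.1, 113.8]
ee_rot: [1.0, -0.018, 0.001, 0.001]
contact_force: [-2.1, -2.7, 6.8]
gripper_width: 37.0
```

```bash
python3 look.py a9
python3 - <<'E'
from h import *
a=load('scene0');b=load('a9')
for n,(y0,y1,x0,x1) in dict(cup=(235,300,125,178),jar=(270,330,262,312),calc=(193,222,285,342)).items():
    print(n,np.abs(a['color'][y0:y1,x0:x1].astype(int)-b['color'][y0:y1,x0:x1]).mean().round(1))
E
```

```text
jaw 153 [[551.4, -72.9, 62.8], [570.9, -62.6, 64.9], [588.7, -51.4, 66.4]]
stand 537 [[535.4, -30.3, 49.3], [575.5, 8.3, 51.1], [602.4, 28.3, 52.9]]
trig 77 [[558.2, -168.9, 126.1], [574.2, -159.7, 136.3], [581.8, -156.4, 140.0]]
stop 437 [[546.4, 42.0, 61.4], [576.9, 70.8, 63.4], [595.9, 90.8, 65.6]]
green 3 [[567.6, -81.9, 63.2], [568.4, -80.5, 63.4], [570.7, -79.5, 64.2]]
red 0 
11.2 [ 558.  -171.1  113.9] [-2.3 -3.   7.3] 36.956929082002915
cup 10.0
jar 8.7
calc 13.1
```

```bash
python3 -c "
from bench import arm
print(arm.job_done())"
```

```text
the job is handed in; nothing more can be done
None
```

The stop is locked and the stand is pressed against it. The green band shows behind the jaw, and I handed in with the trigger still squeezed, at 11.2 s of the 48 s allowed.

- **Knob:** I turned it clockwise by about 1.09 rad. It now reads 1.27–1.34 rad, past the 1.1 rad where it locks, and the stop did not move during the strokes.
- **Strokes:** I made three, and the green showed clearly on the third. The second probably already had about 1 mm of green out, hidden from the camera by the jaw's edge. I judged it as not yet green, released and stroked again.
- **Gauge at the third stroke:** At full squeeze I estimate the pad was pressed in 14.3–15.5 mm. That is right at the edge of the red (15.5 mm), though below the 16.5 mm that crushes the wood. No red was visible in any picture.
- **Easing back:** Because of that, I let the trigger out slightly without releasing it, so it is held about 12 of its 14 mm. The last picture shows green and no red, with the pad at about 13 mm and stable for half a second.

Two checks are weaker than I would like:
- **Pad figures:** The pad press was worked out from the pictures to about 1 mm, because the arm blocked the top view.
- **Bystanders:** The automatic image comparison for the cup, jar and calculator was inconclusive (mean pixel differences of 9–13, which I put down to noise and shadow). By eye they stand where they were, and nothing came near them.

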